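# Open the drawer and nest the sorting cups in it

### The arm

A 7-joint arm with a two-finger parallel gripper is mounted at the origin on a cart in front of the work surface, level with it; the furniture and walls round the work are solid. World frame = base frame: x ahead of the robot, y to its left, z up, the work surface at z = 0. Lengths are in m, angles in rad, forces in N, time in s.
With the tool pointing down it reaches from about 0.4 to 0.85 m from the base axis. Payload 10.4 kg.
Tool frame: the origin (TCP) lies between the finger pads, 19 mm behind the fingertips; this is the grasp point; z points along the fingers, y is the line along which they close (so a half turn about z gives the same grasp; the last joint's range is limited). The gripper opens to 87 mm and grips with 3 to 60 N. Pads are 19 mm wide; open, the fingers measure 117 mm over their backs; the gripper's body (75 mm by 190 mm) begins 51 mm behind the grasp point.
Start: joints at [-1.144, 0.332, -0.065, 1.46, 0.022, 1.35, -0.088], TCP at [0.272, 0.563, 0.241] pointing down, gripper open.
Joint ranges: [-2.6, 2.6], [-0.5, 2.12], [-1.47, 1.34], [0.16, 2.42], [-1.27, 4.41], [0.06, 2.06], [-2.6, 2.6]. Speed limits (rad/s): [2.22, 2.22, 2.79, 2.79, 3.14, 3.14, 3.14].

### API

Orientations are given as a unit quaternion [x, y, z, w].
In Python, from bench import r, optics gives the robot as it stands.
- The arm moves only by the shell command python3 -m pendant 'ROWS' [FORCE]. ROWS is JSON, a list of rows, each a list of 7 numbers: the closure, from -1 (fully open) to 1 (shut), then the shift along the tool's x, y, z scaled (see below), then the turn, a rotation vector about the tool's x, y, z scaled (see below). In form: [[grip, x, y, z, rx, ry, rz], ...]. A call has 1 to 8 rows; each row is the pose to reach, as a shift and turn from the pose commanded when the call began, along the tool's axes at that moment; what a row does not reach only later rows make up. The controller multiplies each number of a shift by 0.3 m and each number of a turn by 120 degrees. A row lasts 1/8 s, in which the tool goes at most 62.5 mm and 10.7 degrees, less where a joint would pass 70% of its speed; a pose out of reach is approached as far as the arm can. A call with a number of a shift or a turn outside -1 to 1 is refused whole. A call with a gripper value outside its range is refused whole. The fingers move at their own pace and stop on an object; FORCE is the grip in N (left out, the last holds). Time passes only in rows, so rows that repeat a pose let the fingers close. It gives the time, the measured TCP pose, the force, the opening and the grip force at its end, in the units of the state.
- r.read_state(): the state, without advancing time (a new reading comes with each control period).
- optics.camera(name): name is "side" or "top" or "wrist"; returns a dict with "pixels" (420x560x3 uint8, red, green, blue), "vfov" (degrees; the focal length in pixels is half the picture's height over the tangent of half this angle, whatever the lens; pixels are square), "cx", "cy" (the principal point, pixels), "rvec" (rotation vector, rad) and "tvec" (3), from world to camera coordinates, as OpenCV has them. Camera axes: x right, y down, z forward; pixel columns grow to the right and rows downward; lengths in m; the calibration is good to about 2 mm. A picture is of the moment at which its call begins. There is no depth.
- r.close_job(): hands the job in; it is judged then, once.
The state is a dict: "time": time; "joint_positions": joint angles; "joint_vel": joint speeds; "joint_torque": joint torques, N m; "ee_pos": TCP position; "eef_rot": TCP orientation; "ft_force": force on the tool from outside, world axes, zero at the start; "torque": the same for the moment, N m; "width": finger opening in m; "grip_force": force on a finger pad.
Only numpy, scipy, OpenCV 4.12 (cv2) and the standard library are available. Lean on these libraries where they do the work, as an engineer would, in place of code of your own. Each camera call takes 0.05 s, during which the arm holds its last target. There are 200 camera calls.

### The job

Pull the drawer of the blue cabinet out by its handle as far as it goes; a grey cup stands in it. Put the blue cup upright in the grey cup, then the yellow cup upright in the blue one, lowering each rather than dropping it. Leave the drawer fully open with the nested cups standing in it, and leave the grey tin, the stepper motor and the roller carriage on the bench where they are.

Things in the scene. Friction and masses are not known exactly. Their poses are not given: they have to be found in the camera images.
- cabinet: Low blue bench cabinet, fixed, 200 deep (x) x 260 wide (y) x 104 mm tall. Origin: centre of its underside at bench height; x points from front to back, so its drawer slides out along -x. Drawer inside: floor 14 mm above the bench, 226 mm wide, 182 mm long from the drawer front, sides 45 mm high. The printer frame's tall post stands just right of the cabinet: come from the robot's side.
- drawer (a joint): How far the drawer is out, m: 0 shut, 0.125 fully out at its stop; starts up to 0.02 out. About 2.5 N of friction plus 8 N per m/s; stays where left. Its grey front is 256 mm wide, 12 mm thick, 5 to 97 mm above the bench, outer face 112 mm before the cabinet's origin when shut.
- drawer_handle (a point): Steel bow handle on the drawer front. This point: middle of its round bar (10 mm thick, 120 mm long along the cabinet's y), 80 mm above the bench, axes as the cabinet's. The bar's centre line is 45 mm before the drawer front: the gap behind it is 40 mm deep, 110 mm wide between the end legs, open above and below, so fingers can hook behind it from above.
- grey_cup: Largest cup, loose, standing in the drawer, hidden until it opens: round open plastic cup, grey, outer diameter 76 mm straight up to the rim, 44 mm tall, wall 3 mm (inner diameter 70 mm), floor 8 mm thick. Origin: centre of its underside, z up.
- blue_cup: Middle cup, loose on the bench: round open plastic cup, blue, outer diameter 60 mm straight up to the rim, 50 mm tall, wall 3 mm (inner diameter 54 mm), floor 8 mm thick. Origin: centre of its underside, z up. Seated in the grey cup its underside is 8 mm above the grey cup's and its rim stands 14 mm above the grey rim; about 5 mm of play all round.
- yellow_cup: Smallest cup, loose on the bench: round open plastic cup, yellow, outer diameter 44 mm straight up to the rim, 56 mm tall, wall 3 mm (inner diameter 38 mm), floor 8 mm thick. Origin: centre of its underside, z up. Seated in the blue cup its underside is 8 mm above the blue cup's and its rim stands 14 mm above the blue rim; about 5 mm of play all round.
- tin: Bystander: round closed grey-white tin, 72 mm across, 30 mm tall, on the bench, loose. Origin: centre of its underside.
- motor: Bystander: stepper motor, 43 x 48 x 61 mm, standing shaft up on the bench, loose. Origin: centre of its underside.
- carriage: Bystander: small black roller carriage on a base plate, 46 x 66 x 34 mm, on the bench, loose. Origin: centre of its underside.

How it is judged:
By the outcome, as a careful person would: the job done as asked, in the order asked, and still so for the second after the job is handed in, with the robot touching nothing.
It also fails if it takes over 67 s, if anything falls off the work surface, if the arm or the gripper's body presses on something with over 40 N, if the wrist force passes 120 N, or if a joint passes its speed limit or range.

## Working session

There is one attempt and no reset: what is moved stays moved. The work goes in short steps, Python scripts to look and compute and a shell command to move; the robot and the scene stay as the last step left them, time stands still between calls to the robot, and variables do not carry over. Pictures are saved under pics/ and viewed, at most 12 in all, crops included, and the job is handed in when it is done.

```bash
ls; mkdir -p pics; cat > h.py <<'E'
import numpy as np,cv2
from bench import r,optics
from scipy.spatial.transform import Rotation as R
def shot(name,fn=None):
    c=optics.camera(name); im=np.array(c["pixels"])
    if fn: cv2.imwrite("pics/"+fn,im[:,:,::-1])
    return c,im
def K(c):
    f=210/np.tan(np.radians(c["vfov"])/2); return np.array([[f,0,c["cx"]],[0,f,c["cy"]],[0,0,1.]])
def ray(c,u,v,z):
    M=R.from_rotvec(np.array(c["rvec"]).ravel()).as_matrix(); t=np.array(c["tvec"]).ravel()
    o=-M.T@t; d=M.T@np.linalg.inv(K(c))@[u,v,1]; return o+d*(z-o[2])/d[2]
def proj(c,p):
    return cv2.projectPoints(np.array(p,float).reshape(-1,1,3),np.array(c["rvec"],float),np.array(c["tvec"],float),K(c),None)[0].reshape(-1,2)
def rel(p,q=None):
    s=r.read_state(); T=R.from_quat(s["eef_rot"])
    print("shift",np.round(T.inv().apply(np.array(p)-s["ee_pos"])/0.3,3))
E
python3 - <<'E'
from h import *
for n in("top","side"):
    c,im=shot(n,n+"1.png"); print(n,c["vfov"],c["cx"],c["cy"],c["rvec"],c["tvec"])
s=r.read_state(); print({k:np.round(v,3) for k,v in s.items()}); print(R.from_quat(s["eef_rot"]).as_matrix().round(3))
E
```

```text
pics
top 57.950143420310695 279.48252013573494 212.3737381564577 [ 2.15533534 -2.13720469  0.15983027] [0.09598847 0.5230342  1.24513222]
side 49.03080527117413 282.128749746757 204.22287192965288 [ 2.27467753 -0.42463669  0.15923178] [-0.45648671  0.25052014  1.04582179]
{'time': np.float64(0.1), 'joint_positions': array([-1.144,  0.333, -0.065,  1.461,  0.022,  1.35 , -0.088]), 'joint_vel': array([-0.   , -0.001, -0.001, -0.002, -0.002, -0.   ,  0.001]), 'joint_torque': array([ 1.0000e-03, -6.2455e+01,  2.4000e-02, -3.9071e+01, -6.1000e-02,
        3.7000e-02,  0.0000e+00]), 'ee_pos': array([0.272, 0.563, 0.241]), 'eef_rot': array([ 0.223,  0.975, -0.001, -0.   ]), 'ft_force': array([0.493, 0.932, 0.152]), 'torque': array([ 0.031,  0.011, -0.027]), 'grip_force': np.float64(0.0), 'width': np.float64(0.087)}
[[-0.901  0.435 -0.   ]
 [ 0.435  0.901 -0.001]
 [-0.    -0.001 -1.   ]]
```

View pics/top1.png

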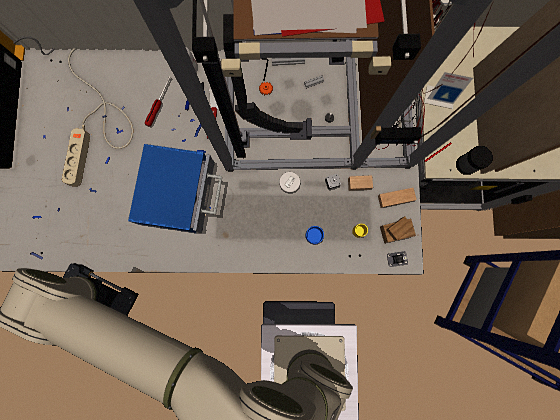

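View pics/side1.png

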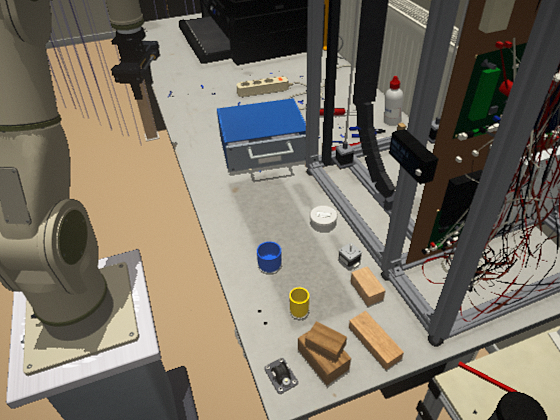

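Top view: cabinet top spans about (131..205, 145..230), its handle is near (217,195), tin (290,182), blue cup (315,235), yellow cup (361,230), motor (333,182), carriage (397,259). Cabinet's front faces image right (world −y).

```bash
cat > m.py <<'E'
from h import *
from scipy.optimize import least_squares
def cup(c,im,col,zt,d,box,h):
    hsv=cv2.cvtColor(im,cv2.COLOR_RGB2HSV)
    lo,hi={'b':((105,130,40),(125,255,255)),'y':((22,130,60),(34,255,255))}[col]
    m=cv2.inRange(hsv,lo,hi); mm=np.zeros_like(m); x0,y0,x1,y1=box; mm[y0:y1,x0:x1]=m[y0:y1,x0:x1]
    n,l,st,ce=cv2.connectedComponentsWithStats(mm); i=1+np.argmax(st[1:,4]); m=(l==i).astype(np.uint8)
    P=cv2.convexHull(cv2.findContours(m,0,1)[0][0]).reshape(-1,1,2)
    a=np.linspace(0,2*np.pi,40)
    def sil(p):
        pts=np.vstack([np.c_[p[0]+d/2*np.cos(a),p[1]+d/2*np.sin(a),0*a+z] for z in (zt,zt-h)])
        return cv2.convexHull(proj(c,pts).astype(np.float32))
    def f(p):
        H=sil(p); return [cv2.pointPolygonTest(H,(float(q[0]),float(q[1])),True)-0.5 for q in P[:,0]]
    p0=ray(c,*ce[i],zt-h/2)[:2]
    s=least_squares(f,p0,diff_step=1e-3,loss='soft_l1'); return s.x,np.sqrt(np.mean(s.fun**2)),st[i]
E
python3 - <<'E'
from m import *
ct,t=shot("top");cs,sd=shot("side")
print(cup(ct,t,'b',.05,.06,(290,215,340,260),.05),cup(cs,sd,'b',.05,.06,(240,230,300,285),.05))
print(cup(ct,t,'y',.056,.044,(345,215,380,245),.056),cup(cs,sd,'y',.056,.044,(280,280,320,325),.056))
# cabinet top: blue mask fitted by rectangle on z=.104
for c,im,box in((ct,t,(120,135,215,240)),(cs,sd,(205,90,312,150))):
    m=cv2.inRange(cv2.cvtColor(im,cv2.COLOR_RGB2HSV),(100,120,100),(125,255,255)); 
    z=np.zeros_like(m);x0,y0,x1,y1=box;z[y0:y1,x0:x1]=m[y0:y1,x0:x1]
    z=cv2.morphologyEx(z,cv2.MORPH_OPEN,np.ones((3,3)))
    P=np.array([ray(c,*q[0],.104)[:2] for q in max(cv2.findContours(z,0,1)[0],key=len)],np.float32)
    print(cv2.minAreaRect(P), ); 
    H=cv2.approxPolyDP(P.reshape(-1,1,2),.02,True).reshape(-1,2); print(H)
for n,uv,z in(("tin",(290,182),.03),("motor",(333,182),.06),("carr",(397,259),.02),("handle ends",(220,176),.08),("",(213,216),.08)): print(n,ray(ct,*uv,z).round(3))
for n,im,b in (("top",t,(120,130,300,270)),("side",sd,(200,80,380,215))):
    x0,y0,x1,y1=b; cv2.imwrite(f"pics/{n}crop.png",cv2.resize(im[y0:y1,x0:x1,::-1],None,fx=4,fy=4))
E
```

```text
(array([ 0.44938005, -0.01875787]), np.float64(0.2377305014971726), array([306, 226,  18,  18, 247], dtype=int32)) (array([ 0.44898452, -0.01197546]), np.float64(0.5251105102679055), array([257, 242,  24,  30, 610], dtype=int32))
(array([ 0.46566483, -0.17268002]), np.float64(0.5065331218140317), array([352, 224,  16,  13, 129], dtype=int32)) (array([ 0.46514399, -0.16708943]), np.float64(0.4004849883015927), array([289, 287,  20,  30, 499], dtype=int32))
((0.597648024559021, 0.46898093819618225), (0.19830600917339325, 0.2615051567554474), 82.12439727783203)
[[0.7362463  0.5485466 ]
 [0.48370436 0.5812113 ]
 [0.45643324 0.3915288 ]
 [0.7141203  0.35674533]]
((0.5935543179512024, 0.47013115882873535), (0.19982361793518066, 0.2589494585990906), 82.42298889160156)
[[0.7340576  0.54517686]
 [0.48194137 0.58082163]
 [0.45473367 0.394799  ]
 [0.69886976 0.35751933]]
tin [0.63  0.065 0.03 ]
motor [ 0.624 -0.079  0.06 ]
carr [ 0.369 -0.297  0.02 ]
handle ends [0.636 0.299 0.08 ]
 [0.502 0.318 0.08 ]
```

View pics/topcrop.png

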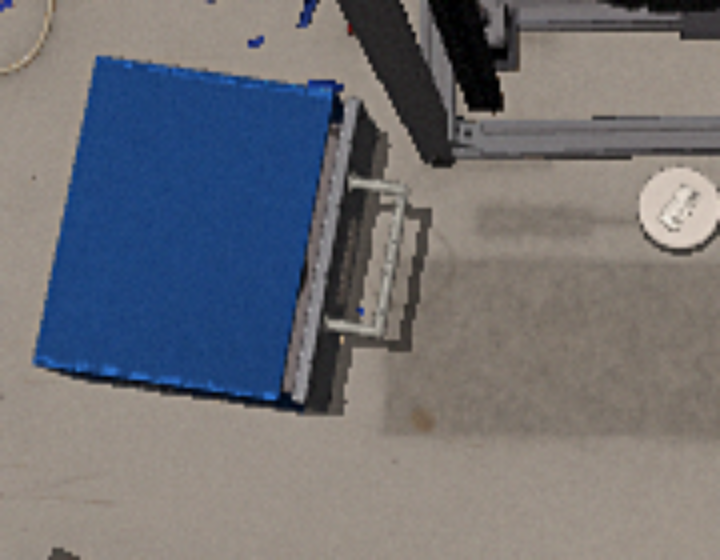

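The crop shows the handle bar with ends at full-image pixels (220,177) and (214,212), and the drawer slightly open. Now I'll move toward a point above the handle.

```bash
python3 -m pendant '[[0.17,-0.9,-0.24,0,0,0,-0.15],[0.17,-0.9,-0.24,0,0,0,-0.15],[0.17,-0.9,-0.24,0,0,0,-0.15],[0.17,-0.9,-0.24,0,0,0,-0.15],[0.17,-0.9,-0.24,0,0,0,-0.15],[0.17,-0.9,-0.24,0,0,0,-0.15],[0.17,-0.9,-0.24,0,0,0,-0.15]]' 30
python3 - <<'E'
from h import *
c,im=shot("wrist","w1.png")
print(c["tvec"],c["rvec"],c["vfov"])
s=r.read_state();print(R.from_quat(s["eef_rot"]).as_matrix().round(3))
rel([.57,.309,.2])
E
```

```text
time: 1.08
ee_pos: [0.4827, 0.3815, 0.2411]
eef_rot: [0.067, 0.998, 0.0, -0.0]
ft_force: [-0.4, 1.4, 1.4]
width: 0.0374
grip_force: 0.0
[-0.44176011 -0.44317437  0.27905887] [-2.21125665 -1.92868432 -0.25239049] 67.6309559580549
[[-0.991  0.133 -0.001]
 [ 0.133  0.991  0.   ]
 [ 0.001  0.    -1.   ]]
shift [-0.322 -0.202  0.137]
```

View pics/w1.png

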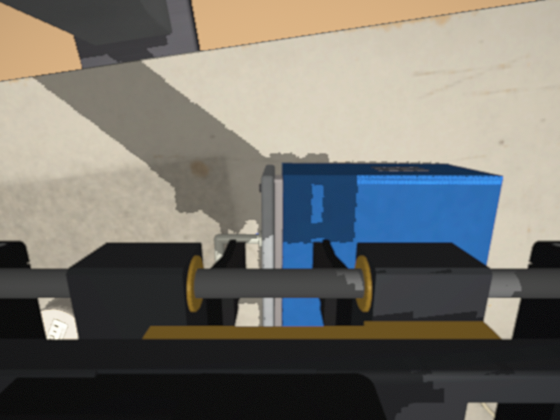

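The wrist view shows the cabinet's front edge at u≈265–285 and the near leg of the handle from (217,238) to (260,238); the fingers hide the rest.

```bash
python3 - <<'E'
from h import *
c,im=shot("wrist"); ct,_=shot("top");cs,_=shot("side")
x=np.array([.135,.991]);y=np.array([-.991,.135])
print("leg corner",ray(c,217,238,.085), "front face near corner top",ray(c,263,170,.097),"cab top near-front",ray(c,283,170,.104),"near back",ray(c,500,178,.104))
print("top front near-corner",ray(ct,120+298/4,130+402/4,.097))
print("side crop handle: (248,148),(305,150)",ray(cs,250,155,.08),ray(cs,292,150,.08))
E
```

```text
leg corner [0.51154949 0.31315274 0.085     ] front face near corner top [0.44837775 0.37015545 0.097     ] cab top near-front [0.44991442 0.38832264 0.104     ] near back [0.48333942 0.58052583 0.104     ]
top front near-corner [0.45249429 0.37219585 0.097     ]
side crop handle: (248,148),(305,150) [0.51343681 0.33078763 0.08      ] [0.63649644 0.30735378 0.08      ]
```

View pics/sidecrop.png

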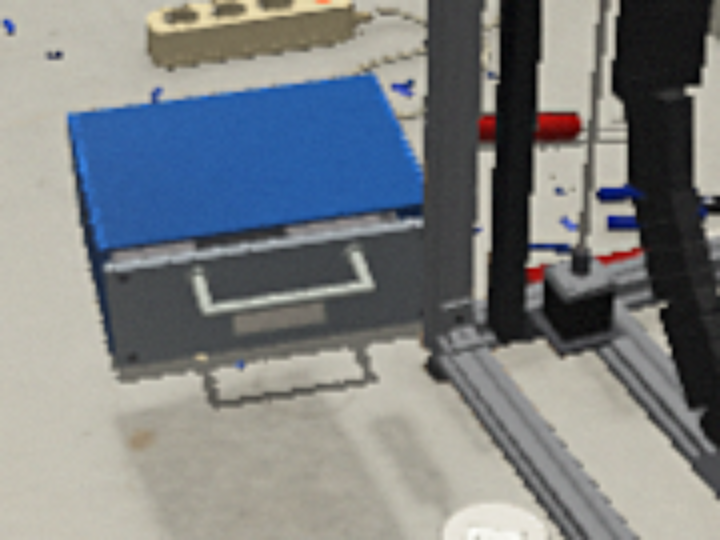

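The side crop shows the bar from full-image (252,157) to (293,152), consistent with the bar's middle being about (0.572, 0.310). Now above it, down, grip.

```bash
python3 -m pendant '[[0.17,-0.328,-0.2,0.1,0,0,0],[0.17,-0.328,-0.2,0.25,0,0,0],[0.17,-0.328,-0.2,0.3,0,0,0],[0.17,-0.328,-0.2,0.42,0,0,0],[0.17,-0.328,-0.2,0.535,0,0,0],[0.17,-0.328,-0.2,0.535,0,0,0]]'
python3 -m pendant '[[1,0,0,0,0,0,0],[1,0,0,0,0,0,0],[1,0,0,0,0,0,0],[1,0,0,0,0,0,0]]' 30
```

```text
time: 2.02
ee_pos: [0.5709, 0.3077, 0.0781]
eef_rot: [0.067, 0.998, -0.001, -0.002]
ft_force: [-0.4, 0.3, 0.8]
width: 0.0362
grip_force: 0.0
time: 2.52
ee_pos: [0.5734, 0.3078, 0.0817]
eef_rot: [0.068, 0.998, 0.0, 0.001]
ft_force: [-1.0, -2.0, 6.1]
width: 0.0088
grip_force: 30.0
```

```bash
python3 -m pendant '[[1,0,-0.05,0,0,0,0],[1,0,-0.1,0,0,0,0],[1,0,-0.15,0,0,0,0],[1,0,-0.2,0,0,0,0],[1,0,-0.25,0,0,0,0],[1,0,-0.3,0,0,0,0],[1,0,-0.33,0,0,0,0],[1,0,-0.36,0,0,0,0]]'
python3 -m pendant '[[1,0,-0.01,0,0,0,0],[1,0,-0.02,0,0,0,0],[1,0,-0.03,0,0,0,0],[1,0,-0.04,0,0,0,0]]'
```

```text
time: 3.52
ee_pos: [0.5585, 0.2008, 0.0817]
eef_rot: [0.068, 0.998, 0.001, 0.0]
ft_force: [-0.6, 2.9, 6.9]
width: 0.0087
grip_force: 30.0
time: 4.03
ee_pos: [0.557, 0.1902, 0.0817]
eef_rot: [0.068, 0.998, 0.002, 0.001]
ft_force: [2.6, 10.9, 2.9]
width: 0.0091
grip_force: 30.0
```

```bash
python3 -m pendant '[[1,0,-0.01,0,0,0,0],[1,0,-0.02,0,0,0,0],[1,0,-0.03,0,0,0,0],[1,0,-0.03,0,0,0,0]]'
```

```text
time: 4.53
ee_pos: [0.5569, 0.19, 0.0819]
eef_rot: [0.064, 0.998, 0.007, 0.003]
ft_force: [13.5, 33.3, -13.8]
width: 0.0089
grip_force: 30.0
```

Drawer is at its stop (33 N, no motion). Relax, open, lift, look.

```bash
python3 -m pendant '[[1,0,0.03,0,0,0,0],[1,0,0.032,0,0,0,0],[0.17,0,0.032,0,0,0,0],[0.17,0,0.032,0,0,0,0],[0.17,0,0.032,-0.15,0,0,0],[0.17,0.1,0.032,-0.35,0,0,0],[-1,0.3,-0.2,-0.45,0,0,0],[-1,0.5,-0.35,-0.45,0,0,0]]'
python3 -m pendant '[[-1,0.1,-0.25,0,0,0,0],[-1,0.2,-0.5,0,0,0,0],[-1,0.2,-0.5,0,0,0,0]]' 
python3 - <<'E'
from h import *
for n in("top","side","wrist"): shot(n,n+"2.png")
a=cv2.imread("pics/top2.png")[120:270,110:390];b=cv2.imread("pics/side2.png")[80:300,190:390]
cv2.imwrite("pics/c2.png",np.vstack([cv2.resize(a,(560,300)),cv2.resize(b,(327,300)).copy() if 0 else np.pad(cv2.resize(b,(273,300)),((0,0),(0,287),(0,0)))]))
E
```

```text
time: 5.52
ee_pos: [0.4315, 0.1202, 0.2113]
eef_rot: [0.068, 0.998, 0.0, 0.001]
ft_force: [-0.3, -1.6, 1.3]
width: 0.0489
grip_force: 0.0
time: 5.9
ee_pos: [0.3505, -0.0213, 0.2098]
eef_rot: [0.069, 0.998, 0.0, -0.0]
ft_force: [0.3, -0.4, -0.1]
width: 0.0785
grip_force: 0.0
```

View pics/c2.png

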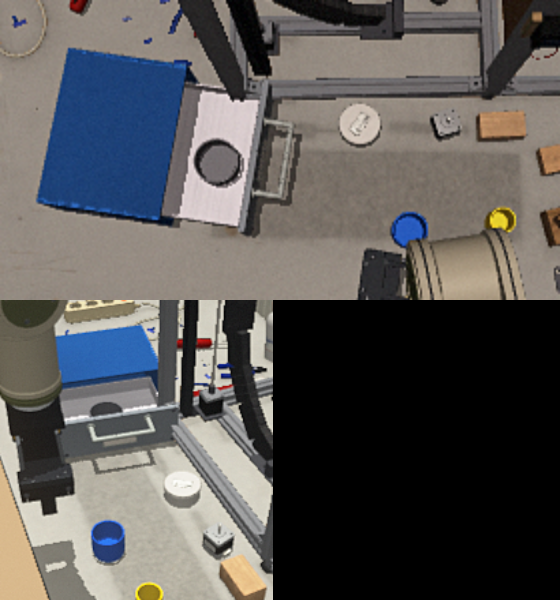

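The drawer is open (front at about crop (255,155), i.e. full (237,197)). The grey cup stands in it at crop (218,163), i.e. full top image (219,201).

```bash
python3 - <<'E'
from m import *
ct,t=shot("top");cs,sd=shot("side")
s=r.read_state();print(s["joint_positions"].round(2),s["time"])
rel([.449,-.018,.11]);rel([.449,-.018,.058])
print("handle via top",ray(ct,110+294/2,120+123/2,.08),ray(ct,110+283/2,120+195/2,.08),"true mid .557 .190")
# grey cup rim: dark interior
g=cv2.cvtColor(t,cv2.COLOR_RGB2GRAY); sub=g[180:225,195:245]; 
b=(cv2.GaussianBlur(sub,(3,3),0)<150).astype(np.uint8)
n,l,st,ce=cv2.connectedComponentsWithStats(b)
for i in range(1,n): 
    if st[i,4]>30: print(st[i],ce[i]+[195,180],ray(ct,*(ce[i]+[195,180]),.058))
cv2.imwrite("pics/g.png",cv2.resize(t[165:240,180:260,::-1],None,fx=7,fy=7,interpolation=cv2.INTER_NEAREST))
E
```

```text
[-0.38 -0.3   0.25  2.15  0.08  1.28  1.28] 6.15
shift [-0.318  0.045  0.334]
shift [-0.318  0.045  0.507]
handle via top [0.61876075 0.17578122 0.08      ] [0.49833115 0.19170592 0.08      ] true mid .557 .190
[  0   0  13  45 407] [199.31695332 198.71744472] [0.56317534 0.36914658 0.058     ]
[ 36   0  14  45 475] [238.92842105 204.63789474] [0.54423998 0.23611802 0.058     ]
[ 12   9  25  25 472] [218.83898305 201.03813559] [0.55586061 0.30358183 0.058     ]
```

View pics/g.png

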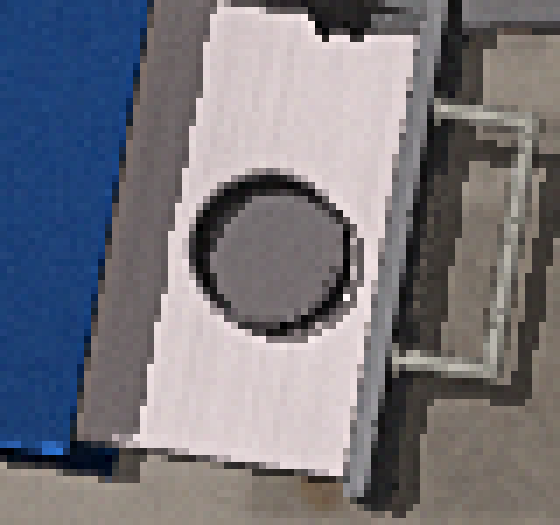

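Grey cup's inner rim centroid is at about (218.8,201.0) in the top image, which gives roughly (0.556, 0.305) after correcting by the gripped handle. Now the blue cup: pinch at rim, release, turn 90°, pinch again to centre both ways.

```bash
python3 -m pendant '[[-1,-0.16,0.025,0.1,0,0,0],[-1,-0.318,0.048,0.25,0,0,0],[-1,-0.318,0.048,0.36,0,0,0],[-1,-0.318,0.048,0.43,0,0,0],[-1,-0.318,0.048,0.507,0,0,0],[-1,-0.318,0.048,0.507,0,0,0]]'
python3 -m pendant '[[0.35,0,0,0,0,0,0],[0.35,0,0,0,0,0,0],[0.35,0,0,0,0,0,0],[0.35,0,0,0,0,0,0],[0.35,0,0,0,0,0,0]]' 5
```

```text
time: 6.9
ee_pos: [0.4479, -0.0167, 0.0565]
eef_rot: [0.067, 0.998, -0.001, -0.002]
ft_force: [-0.1, -0.1, -0.2]
width: 0.0869
grip_force: 0.0
time: 7.52
ee_pos: [0.4493, -0.0173, 0.0586]
eef_rot: [0.068, 0.998, 0.0, 0.0]
ft_force: [-0.7, 1.7, 4.5]
width: 0.0606
grip_force: 5.0
```

Gripped. Open, turn 90°, grip again.

```bash
python3 -m pendant '[[-1,0,0,0,0,0,0],[-1,0,0,0,0,0,0],[-1,0,0,-0.1,0,0,0],[-1,0,0,-0.2,0,0,0.0],[-1,0,0,-0.2,0,0,0.2],[-1,0,0,-0.2,0,0,0.4],[-1,0,0,-0.2,0,0,0.6],[-1,0,0,-0.2,0,0,0.75]]'
python3 -m pendant '[[-1,0,0,0,0,0,0.1],[-1,0,0,0,0,0,0.1],[-1,0,0,0,0,0,0.1]]'
python3 - <<'E'
from m import *
s=r.read_state();print(s["joint_positions"].round(2));print(R.from_quat(s["eef_rot"]).as_matrix().round(3))
ct,t=shot("top");cs,sd=shot("side")
for f,b,n in((ct,(290,215,340,260),t),(cs,(240,230,300,285),sd)):
    try: print(cup(f,n,'b',.05,.06,b,.05))
    except Exception as e: print(e)
E
```

```text
time: 8.52
ee_pos: [0.4488, -0.0175, 0.118]
eef_rot: [0.431, 0.902, -0.0, -0.0]
ft_force: [-0.5, -0.2, -0.1]
width: 0.0869
grip_force: 0.0
time: 8.9
ee_pos: [0.4489, -0.0175, 0.1181]
eef_rot: [0.519, 0.855, -0.0, -0.0]
ft_force: [-0.4, -0.1, 0.3]
width: 0.0866
grip_force: 0.0
[-0.42  0.05  0.37  2.07 -0.02  1.02  0.44]
[[-0.461  0.887 -0.   ]
 [ 0.887  0.461  0.   ]
 [ 0.    -0.    -1.   ]]
(array([0.43117165, 0.02554836]), np.float64(1.739168181810791), array([306, 231,   6,  12,  38], dtype=int32))
(array([ 0.44854126, -0.01325102]), np.float64(0.4805868852265595), array([257, 242,  24,  30, 615], dtype=int32))
```

```bash
python3 -m pendant '[[-1,0,0,0,0,0,0.295],[-1,0,0,0,0,0,0.295],[-1,0,0,0,0,0,0.295],[-1,0,0,0,0,0,0.295],[-1,0,0,0.1,0,0,0.295],[-1,0,0,0.2,0,0,0.295],[-1,0,0,0.2,0,0,0.295]]'
python3 -m pendant '[[0.4,0,0,0,0,0,0],[0.4,0,0,0,0,0,0],[0.4,0,0,0,0,0,0],[0.4,0,0,0,0,0,0],[0.4,0,0,0,0,0,0]]' 12
```

```text
time: 9.88
ee_pos: [0.4475, -0.0177, 0.0568]
eef_rot: [0.755, 0.656, -0.002, -0.001]
ft_force: [0.1, -0.5, 0.6]
width: 0.087
grip_force: 0.0
time: 10.5
ee_pos: [0.4492, -0.0174, 0.0587]
eef_rot: [0.755, 0.655, 0.0, 0.0]
ft_force: [-2.2, -0.2, 6.3]
width: 0.0586
grip_force: 12.0
```

```bash
python3 -m pendant '[[0.4,0,0,-0.1,0,0,0],[0.4,0,0,-0.25,0,0,0],[0.4,0.1,0.05,-0.4,0,0,0],[0.4,0.25,0.1,-0.5,0,0,0],[0.4,0.4,0.15,-0.5,0,0,0],[0.4,0.55,0.2,-0.5,0,0,0],[0.4,0.55,0.2,-0.5,0,0,0]]'
python3 - <<'E'
from m import *
s=r.read_state();print(s["joint_positions"].round(2),s["time"]);print(R.from_quat(s["eef_rot"]).as_matrix().round(3))
c,w=shot("wrist","w3.png");ct,t=shot("top","t3.png")
a=np.linspace(0,2*np.pi,60)
p=proj(c,np.c_[.556+.035*np.cos(a),.305+.035*np.sin(a),0*a+.058])
o=w[:,:,::-1].copy()
for q in p: cv2.circle(o,tuple(int(v) for v in q),0,(0,0,255),-1)
cv2.imwrite("pics/w3o.png",o);print(p.mean(0))
rel([.556,.305,.2]);rel([.556,.305,.08])
E
```

```text
time: 11.38
ee_pos: [0.5319, 0.1413, 0.2073]
eef_rot: [0.754, 0.657, -0.0, -0.0]
ft_force: [-0.3, -0.2, -1.2]
width: 0.0583
grip_force: 12.0
[-0.59  0.19  0.28  1.72 -0.06  1.24 -0.43] 11.375
[[ 0.136  0.991 -0.001]
 [ 0.991 -0.136  0.   ]
 [ 0.    -0.001 -1.   ]]
[281.0827382    3.81891575]
shift [0.565 0.002 0.025]
shift [0.565 0.002 0.425]
```

View pics/w3o.png

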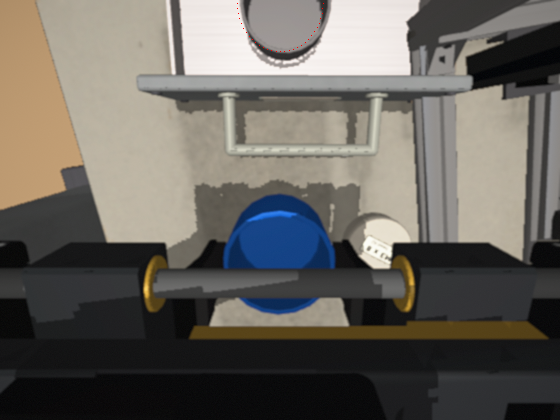

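The wrist view shows the grey cup centred near (284,5), with the predicted inner rim circle nearly on it, and the blue cup held at (280,255). Move closer to refine.

```bash
python3 -m pendant '[[0.4,0.12,0,0,0,0,0],[0.4,0.25,0,0,0,0,0],[0.4,0.25,0,0,0,0,0]]'
python3 - <<'E'
from m import *
c,w=shot("wrist")
p0=proj(c,[[.556,.305,.058]])[0];print(p0)
a=np.linspace(0,2*np.pi,60)
o=cv2.cvtColor(w,cv2.COLOR_RGB2BGR)
u,v=map(int,p0); x0,y0=u-70,max(v-70,0)
o=cv2.resize(o[y0:v+70,x0:u+70],None,fx=4,fy=4,interpolation=cv2.INTER_NEAREST)
for rr,col in((.035,(0,0,255)),(.038,(0,255,0))):
    for q in proj(c,np.c_[.556+rr*np.cos(a),.305+rr*np.sin(a),0*a+.058]): cv2.circle(o,(int((q[0]-x0)*4+2),int((q[1]-y0)*4+2)),1,col,-1)
cv2.imwrite("pics/w4.png",o);print(x0,y0)
rel([.556,.305,.08])
E
```

```text
time: 11.85
ee_pos: [0.5417, 0.2138, 0.2079]
eef_rot: [0.755, 0.656, -0.0, -0.0]
ft_force: [-0.6, -0.9, -1.4]
width: 0.0581
grip_force: 12.0
[280.28589721  99.29594861]
210 29
shift [0.315 0.002 0.426]
```

View pics/w4.png

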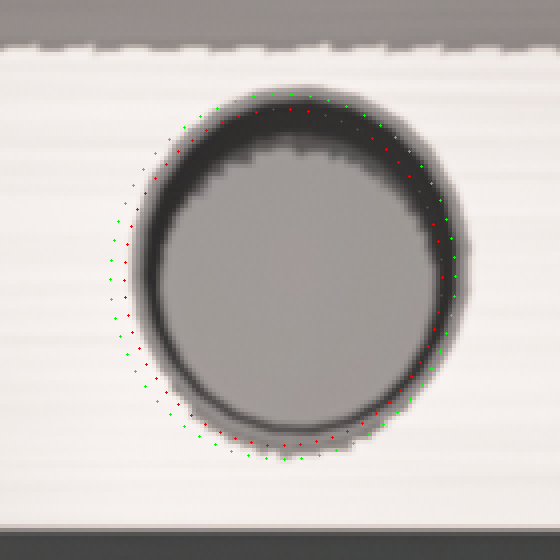

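The rim in the wrist crop sits about 4 px right and 2.5 px up of the prediction. I'll check wrist-camera bias against the held cup before correcting.

```bash
python3 - <<'E'
from m import *
c,w=shot("wrist"); s=r.read_state(); e=np.array(s["ee_pos"])
m=cv2.inRange(cv2.cvtColor(w,cv2.COLOR_RGB2HSV),(100,120,30),(130,255,255))
for v in range(225,266,8):
    u=np.where(m[v,150:420])[0]+150; print(v,u.min(),u.max(),(u.min()+u.max())/2)
v=np.where(m[:,280])[0]; print("rows",v.min(),v.max())
a=np.linspace(0,2*np.pi,200); q=proj(c,np.c_[e[0]+.03*np.cos(a),e[1]+.03*np.sin(a),0*a+e[2]-.008]); print("pred rim",q.min(0),q.max(0))
q=proj(c,np.c_[e[0]+.03*np.cos(a),e[1]+.03*np.sin(a),0*a+e[2]-.058]); print("pred base",q.min(0),q.max(0))
rel([.560,.307,.085])
E
```

```text
225 236 322 279.0
233 232 325 278.5
241 228 329 278.5
249 223 334 278.5
257 222 335 278.5
265 223 335 279.0
rows 194 313
pred rim [221.68263283 210.55531493] [336.82143931 316.55411314]
pred base [234.78219062 190.58596844] [323.64003291 274.7046447 ]
shift [0.328 0.012 0.41 ]
```

```bash
python3 -m pendant '[[0.4,0.17,0.01,0,0,0,0],[0.4,0.328,0.01,0,0,0,0],[0.4,0.328,0.01,0,0,0,0],[0.4,0.328,0.01,0.1,0,0,0],[0.4,0.328,0.01,0.2,0,0,0],[0.4,0.328,0.01,0.25,0,0,0],[0.4,0.328,0.01,0.28,0,0,0],[0.4,0.328,0.01,0.28,0,0,0]]'
python3 -m pendant '[[0.4,0,0,0.02,0,0,0],[0.4,0,0,0.04,0,0,0],[0.4,0,0,0.06,0,0,0],[0.4,0,0,0.08,0,0,0]]'
python3 -m pendant '[[0.4,0,0,0.015,0,0,0],[0.4,0,0,0.03,0,0,0],[0.4,0,0,0.03,0,0,0]]'
```

```text
time: 12.95
ee_pos: [0.5595, 0.3081, 0.1244]
eef_rot: [0.756, 0.655, 0.0, 0.0]
ft_force: [0.2, -0.4, -1.9]
width: 0.0585
grip_force: 12.0
time: 13.45
ee_pos: [0.5592, 0.3086, 0.0997]
eef_rot: [0.756, 0.655, -0.0, -0.0]
ft_force: [0.3, -1.6, 0.4]
width: 0.0584
grip_force: 12.0
time: 13.82
ee_pos: [0.5591, 0.3085, 0.0908]
eef_rot: [0.756, 0.655, -0.0, -0.0]
ft_force: [0.1, -0.0, -1.1]
width: 0.0584
grip_force: 12.0
```

```bash
python3 -m pendant '[[0.4,0,0,0.01,0,0,0],[0.4,0,0,0.02,0,0,0],[0.4,0,0,0.027,0,0,0],[0.4,0,0,0.032,0,0,0],[0.4,0,0,0.035,0,0,0],[0.4,0,0,0.035,0,0,0]]'
```

```text
time: 14.58
ee_pos: [0.5593, 0.3087, 0.0809]
eef_rot: [0.756, 0.655, 0.0, -0.0]
ft_force: [0.4, -0.8, 0.3]
width: 0.0582
grip_force: 12.0
```

```bash
python3 -m pendant '[[0.4,0,0,0.004,0,0,0],[0.4,0,0,0.006,0,0,0],[0.4,0,0,0.006,0,0,0]]'
python3 -m pendant '[[0.1,0,0,0,0,0,0],[-0.2,0,0,0,0,0,0],[-0.7,0,0,0,0,0,0],[-0.7,0,0,0,0,0,0],[-0.7,0,0,-0.1,0,0,0],[-0.7,0,0,-0.25,0,0,0],[-0.7,-0.2,0,-0.4,0,0,0],[-0.7,-0.35,0,-0.4,0,0,0]]'
python3 - <<'E'
from m import *
c,w=shot("wrist","w5.png");s=r.read_state();print(s["time"],s["ee_pos"])
ct,t=shot("top"); print(cup(ct,t,'y',.056,.044,(345,215,380,245),.056))
m=cv2.inRange(cv2.cvtColor(w,cv2.COLOR_RGB2HSV),(100,120,30),(130,255,255))
print(proj(c,[[.559,.308,.072]]))
e=[.4655,-.171]
rel([*e,.2]);rel([*e,.064])
E
```

```text
time: 14.95
ee_pos: [0.5594, 0.3093, 0.0807]
eef_rot: [0.755, 0.655, 0.001, -0.0]
ft_force: [-6.0, -1.6, 13.6]
width: 0.0585
grip_force: 12.0
time: 15.95
ee_pos: [0.5454, 0.2043, 0.2015]
eef_rot: [0.755, 0.656, 0.002, 0.001]
ft_force: [-0.1, -0.9, -0.9]
width: 0.074
grip_force: 0.0
16.0 [0.54566306 0.19485302 0.20161004]
(array([ 0.46504128, -0.17187071]), np.float64(0.34135896092786466), array([352, 224,  16,  13, 129], dtype=int32))
[[276.40181442  81.46750089]]
shift [-1.255 -0.08   0.003]
shift [-1.255 -0.082  0.456]
```

View pics/w5.png

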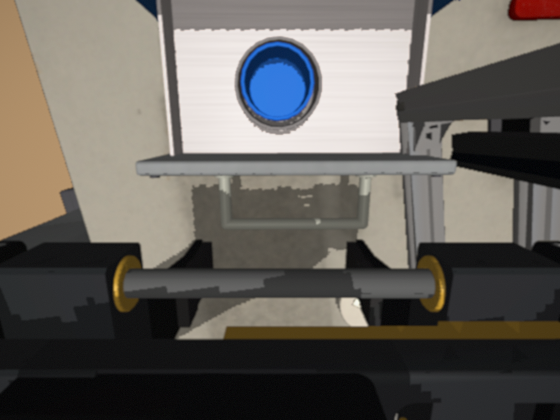

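The blue cup is seated upright in the grey cup, centred at (278,82). Now over to the yellow cup, turning on the way.

```bash
python3 -m pendant '[[-1,-0.2,0,0,0,0,-0.08],[-1,-0.4,0,0,0,0,-0.17],[-1,-0.6,0,0,0,0,-0.25],[-1,-0.8,-0.04,0,0,0,-0.34],[-1,-0.95,-0.08,0,0,0,-0.42],[-1,-1,-0.08,0,0,0,-0.51],[-1,-1,-0.08,0,0,0,-0.6],[-1,-1,-0.08,0,0,0,-0.68]]'
python3 - <<'E'
from h import *
s=r.read_state();print(s["joint_positions"].round(2),s["ee_pos"].round(4),np.degrees(R.from_quat(s["eef_rot"]).as_rotvec()).round(1));T=R.from_quat(s["eef_rot"]).as_matrix();print(T.round(3))
rel([.4655,-.171,.12]);rel([.4655,-.171,.064])
E
```

```text
time: 17.05
ee_pos: [0.4781, -0.0891, 0.1987]
eef_rot: [0.141, 0.99, 0.0, -0.0]
ft_force: [0.7, -0.5, 0.7]
width: 0.0869
grip_force: 0.0
[-0.26  0.05  0.36  1.89 -0.02  1.21  1.4 ] [ 0.4781 -0.0891  0.1987] [ -25.4 -178.2   -0. ]
[[-0.96  0.28 -0.  ]
 [ 0.28  0.96  0.  ]
 [ 0.    0.   -1.  ]]
shift [-0.036 -0.274  0.262]
shift [-0.036 -0.274  0.449]
```

```bash
python3 -m pendant '[[-1,-0.036,-0.15,0.1,0,0,0],[-1,-0.036,-0.274,0.2,0,0,0],[-1,-0.036,-0.274,0.26,0,0,0],[-1,-0.036,-0.274,0.36,0,0,0],[-1,-0.036,-0.274,0.445,0,0,0],[-1,-0.036,-0.274,0.445,0,0,0]]'
python3 -m pendant '[[0.6,0,0,0,0,0,0],[0.6,0,0,0,0,0,0],[0.6,0,0,0,0,0,0],[0.6,0,0,0,0,0,0],[0.6,0,0,0,0,0,0],[0.6,0,0,0,0,0,0]]' 5
```

```text
time: 17.8
ee_pos: [0.4638, -0.1704, 0.0638]
eef_rot: [0.144, 0.99, -0.0, -0.002]
ft_force: [-0.5, -0.5, 0.5]
width: 0.0872
grip_force: 0.0
time: 18.55
ee_pos: [0.4652, -0.1707, 0.0655]
eef_rot: [0.144, 0.99, 0.0, 0.0]
ft_force: [0.0, 1.1, 1.2]
width: 0.0443
grip_force: 5.0
```

```bash
python3 -m pendant '[[-1,0,0,0,0,0,0],[-1,0,0,0,0,0,0],[-1,0,0,-0.1,0,0,0],[-1,0,0,-0.2,0,0,0.08],[-1,0,0,-0.2,0,0,0.16],[-1,0,0,-0.2,0,0,0.25],[-1,0,0,-0.2,0,0,0.33],[-1,0,0,-0.2,0,0,0.4]]'
python3 -m pendant '[[-1,0,0,0,0,0,0.08],[-1,0,0,0,0,0,0.16],[-1,0,0,0,0,0,0.25],[-1,0,0,0,0,0,0.277],[-1,0,0,0.1,0,0,0.277],[-1,0,0,0.203,0,0,0.277],[-1,0,0,0.203,0,0,0.277]]'
python3 -m pendant '[[0.6,0,0,0,0,0,0],[0.6,0,0,0,0,0,0],[0.6,0,0,0,0,0,0],[0.6,0,0,0,0,0,0],[0.6,0,0,0,0,0,0],[0.6,0,0,0,0,0,0]]' 12
```

```text
time: 19.55
ee_pos: [0.465, -0.1708, 0.1253]
eef_rot: [0.536, 0.844, 0.0, -0.0]
ft_force: [0.4, -0.2, -0.3]
width: 0.087
grip_force: 0.0
time: 20.42
ee_pos: [0.4635, -0.1705, 0.0629]
eef_rot: [0.754, 0.657, -0.002, -0.001]
ft_force: [0.6, -0.5, -0.2]
width: 0.0872
grip_force: 0.0
time: 21.18
ee_pos: [0.4651, -0.1708, 0.0646]
eef_rot: [0.753, 0.657, 0.0, -0.0]
ft_force: [-0.5, -0.3, 1.8]
width: 0.0429
grip_force: 12.0
```

```bash
python3 -m pendant '[[0.6,0,0,-0.15,0,0,0],[0.6,0,0,-0.3,0,0,0],[0.6,0.1,0,-0.45,0,0,0],[0.6,0.3,0.03,-0.5,0,0,0],[0.6,0.5,0.06,-0.5,0,0,0],[0.6,0.7,0.09,-0.5,0,0,0],[0.6,0.9,0.09,-0.5,0,0,0],[0.6,1,0.09,-0.5,0,0,0]]'
python3 -m pendant '[[0.6,0.15,0,0,0,0,0],[0.6,0.3,0,0,0,0,0],[0.6,0.3,0,0,0,0,0]]'
python3 - <<'E'
from m import *
c,w=shot("wrist","w6.png");s=r.read_state();print(s["ee_pos"])
m=cv2.inRange(cv2.cvtColor(w,cv2.COLOR_RGB2HSV),(100,120,30),(130,255,255));m[210:]=0
p=max(cv2.findContours(m,0,1)[0],key=len);print("blue box",cv2.boundingRect(p))
for rr in(.027,.03):
    a=np.linspace(0,6.28,200);q=proj(c,np.c_[.5594+rr*np.cos(a),.309+rr*np.sin(a),0*a+.072]);print(rr,q.min(0),q.max(0))
rel([.5594,.309,.2]);rel([.5594,.309,.0946])
E
```

```text
time: 22.18
ee_pos: [0.5321, 0.1267, 0.214]
eef_rot: [0.752, 0.659, -0.0, -0.0]
ft_force: [-0.2, -0.2, -0.1]
width: 0.0434
grip_force: 12.0
time: 22.55
ee_pos: [0.5437, 0.2163, 0.2136]
eef_rot: [0.752, 0.66, -0.0, -0.001]
ft_force: [-0.7, -0.5, -0.4]
width: 0.0433
grip_force: 12.0
[0.5441781  0.21348575 0.21377   ]
blue box (312, 0, 174, 33)
0.027 [251.21189949  61.98652123] [314.39338803 128.99910285]
0.03 [247.70232797  58.05234361] [317.90864669 132.52266309]
shift [0.322 0.008 0.046]
shift [0.323 0.008 0.397]
```

```bash
python3 - <<'E'
from m import *
w=cv2.imread("pics/w6.png");m=cv2.inRange(cv2.cvtColor(w,cv2.COLOR_BGR2HSV),(100,100,20),(130,255,255));m[:45]=0;m[170:]=0;m[:,:200]=0;m[:,360:]=0
n,l,st,ce=cv2.connectedComponentsWithStats(m);print(st[1:][st[1:,4]>50])
E
```

```text
[[ 248   60   71   75 4168]]
```

The blue rim matches the prediction to within about 1 mm. Lower the yellow cup in.

```bash
python3 -m pendant '[[0.6,0.16,0.008,0,0,0,0],[0.6,0.322,0.008,0,0,0,0],[0.6,0.322,0.008,0,0,0,0],[0.6,0.322,0.008,0.08,0,0,0],[0.6,0.322,0.008,0.16,0,0,0],[0.6,0.322,0.008,0.2,0,0,0],[0.6,0.322,0.008,0.22,0,0,0],[0.6,0.322,0.008,0.22,0,0,0]]'
python3 -m pendant '[[0.6,0,0,0.025,0,0,0],[0.6,0,0,0.05,0,0,0],[0.6,0,0,0.075,0,0,0],[0.6,0,0,0.1,0,0,0],[0.6,0,0,0.12,0,0,0],[0.6,0,0,0.14,0,0,0],[0.6,0,0,0.14,0,0,0]]'
```

```text
time: 23.6
ee_pos: [0.5604, 0.307, 0.1488]
eef_rot: [0.754, 0.657, 0.0, 0.0]
ft_force: [-0.4, -0.5, -1.1]
width: 0.043
grip_force: 12.0
time: 24.48
ee_pos: [0.5599, 0.3072, 0.106]
eef_rot: [0.753, 0.657, -0.0, -0.0]
ft_force: [-0.1, 0.0, -0.3]
width: 0.0435
grip_force: 12.0
```

```bash
python3 -m pendant '[[0.6,0,0,0.012,0,0,0],[0.6,0,0,0.022,0,0,0],[0.6,0,0,0.03,0,0,0],[0.6,0,0,0.034,0,0,0],[0.6,0,0,0.038,0,0,0],[0.6,0,0,0.041,0,0,0],[0.6,0,0,0.041,0,0,0]]'
```

```text
time: 25.35
ee_pos: [0.5602, 0.3075, 0.0946]
eef_rot: [0.753, 0.658, 0.0, -0.0]
ft_force: [-1.2, 0.0, 4.2]
width: 0.0433
grip_force: 12.0
```

Contact felt (4 N at the expected height). Release and retreat.

```bash
python3 -m pendant '[[0.4,0,0,0,0,0,0],[0.1,0,0,0,0,0,0],[-0.4,0,0,0,0,0,0],[-0.4,0,0,0,0,0,0],[-0.4,0,0,-0.08,0,0,0],[-0.4,0,0,-0.25,0,0,0],[-0.4,-0.2,0,-0.4,0,0,0],[-0.4,-0.4,0,-0.4,0,0,0]]'
python3 -m pendant '[[-0.4,-0.2,0,0,0,0,0],[-0.4,-0.3,-0.1,0,0,0,0],[-0.4,-0.3,-0.1,0,0,0,0]]'
python3 - <<'E'
from h import *
_,w=shot("wrist");_,t=shot("top");_,s=shot("side")
f=lambda a,k:cv2.resize(a[:,:,::-1],None,fx=k,fy=k)
o=np.zeros((600,800,3),np.uint8)
for im,x,y in((f(w[:220],.7),0,0),(f(t[130:280,110:420],1.25),400,0),(f(s[60:300,190:400],1.6),0,200)): o[y:y+im.shape[0],x:x+im.shape[1]]=im[:600-y]
cv2.imwrite("pics/fin.png",o)
E
```

```text
time: 26.35
ee_pos: [0.5459, 0.1963, 0.216]
eef_rot: [0.753, 0.658, 0.002, 0.001]
ft_force: [1.4, -0.4, 0.1]
width: 0.0608
grip_force: 0.0
time: 26.72
ee_pos: [0.5017, 0.1086, 0.2135]
eef_rot: [0.755, 0.656, 0.0, -0.0]
ft_force: [-0.2, -0.2, 1.2]
width: 0.0607
grip_force: 0.0
```

View pics/fin.png

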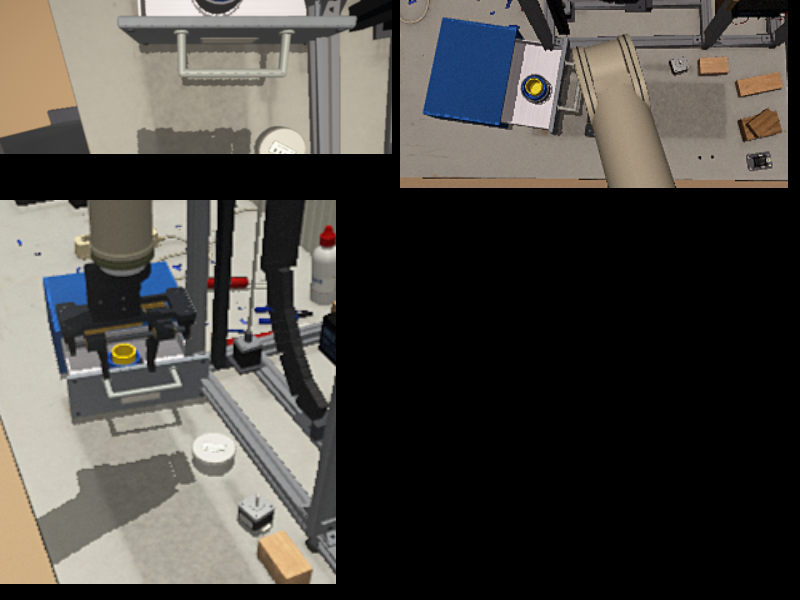

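The cups are nested upright in the open drawer, the bystanders are in place, and the gripper is clear. One check that the handle is still at the stop position.

```bash
python3 - <<'E'
from h import *
c,w=shot("wrist"); 
for y in(.185,.19,.195): print(y,proj(c,[[.557,y,.085]]))
g=cv2.cvtColor(w,cv2.COLOR_RGB2GRAY); u=int(proj(c,[[.557,.19,.085]])[0,0]); print(u,g[85:120,u])
E
```

```text
0.185 [[330.72752309 113.23412426]]
0.19 [[330.1570652  106.93095256]]
0.195 [[329.5808963  100.56467804]]
330 [152 153 153 153 152 151 151 152 153 153 153 153 151 151 151 151 145 134
 144 164 177 187 198 205 198 182 169 156 137 130 144 146 121  98  93]
```

```bash
python3 -c "
from bench import r
print(r.close_job())"
```

```text
the job is handed in; nothing more can be done
None
```

The job is handed in after about 27 s: the drawer is open to its stop with the yellow cup in the blue and the blue in the grey, all upright. I didn't touch the tin, motor or carriage, and the last pictures show them where they were.

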